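# Fit the loose cooking plate into the opened contact grill

## Robot

A 7-joint arm with a two-finger parallel gripper is mounted at the origin on the work surface. World frame = base frame: x ahead of the robot, y to its left, z up, the work surface at z = 0. Lengths are in mm, angles in rad, forces in N, time in s.
With the tool pointing down it reaches from about 400 to 750 mm from the base axis. Payload 19.5 kg.
Tool frame: the origin (TCP) lies at the very end of the fingers, on their centre line; the grasp point (between the pads) lies 19 mm behind it (robot.hold_point_z is the distance from the TCP to the grasp point, in mm); x points along the fingers, z is the direction in which the jaws open and shut, and the axes are right-handed (so a half turn about x gives the same grasp; the last joint's range is limited). The gripper opens to 85 mm and grips with 20 to 120 N. Pads are 22 mm wide; open, the fingers measure 114 mm over their backs; the gripper's body (76 mm by 85 mm) begins 54 mm behind the grasp point. The pads swing forward as they close: fully open they stand 13 mm farther back than shut.
Start: joints at [1.151, 0.707, -0.028, 1.485, 0.022, 0.951, -0.075], TCP at [212.095, -534.426, 231.268] pointing down, gripper open.
Joint ranges: [-2.71, 2.71], [-0.32, 2.16], [-1.57, 1.52], [0, 2.45], [-1.46, 4.6], [0, 2.02], [-2.83, 2.83]. Speed limits (rad/s): [1.89, 1.89, 2.57, 2.57, 3.01, 3.01, 3.01].

## Interface

Orientations are given as a unit quaternion [x, y, z, w].
In Python, from workcell import robot, grab_frame, silhouettes, tip_of gives the robot as it stands. The module is installed in compiled form; this text tells all that it offers.
- The arm moves only by the tool send_rows, never from a script. Its argument "deltas" is a list of rows, each a list of 7 numbers: the turn, a rotation vector about the tool's x, y, z scaled (see below), then the shift along the tool's x, y, z scaled (see below), then the gripper command: -1 is shut, 1 is fully open, values between are in proportion. A call has 1 to 5 rows; each row is the pose to reach, as a shift and turn from the pose measured when the call began, along the tool's axes at that moment, turning the shorter way round; what a row does not reach only later rows make up. The controller multiplies each number of a shift by 500 mm and each number of a turn by pi rad. A row lasts 1/10 s, in which the tool goes at most 50 mm and 8.59 degrees, less where a joint would pass 70% of its speed; a pose out of reach is approached as far as the arm can. A call with a number of a shift or a turn outside -1 to 1 is refused whole. A call with a gripper value outside its range is refused whole. The fingers move at their own pace and stop on an object; "squeeze" is the grip in N (left out, the last holds). Time passes only in rows, so rows that repeat a pose let the fingers close. It gives the time, the measured TCP pose, the force and the opening at its end, in the units of the state.
- robot.get_obs(): the state, without advancing time (a new reading comes with each control period).
- grab_frame(name): name is "scene" or "side" or "wrist"; returns a dict with "pixels" (400x640x3 uint8, blue, green, red), "depth" (400x640 float32, mm along the optical axis (not along the pixel's ray), 0 where there is no reading), "camera_matrix" (3x3 intrinsics, pixels), "R" (3x3) and "t" (3): a world point X has camera coordinates R X + t; the wrist camera has in their place "T_tool_cam" (4x4, takes a point from camera to tool coordinates, whose origin is the TCP and whose axes are the tool frame's). Camera axes: x right, y down, z forward; pixel columns grow to the right and rows downward; lengths in mm; the calibration is good to about 2 mm. A picture is of the moment at which its call begins: read the wrist's pose just before it.
- robot.hand_in(): hands the job in, once; it reports no verdict.
Trained networks look in a picture, given as the dict that the camera call returned (one of the last four; its "shot" number tells which), for a name from the list of things; names that differ only in an ending like _2 or _b are one class to them, and where a whole thing is asked for, a point or a joint stands for the part that bears it (a point fixed in the world has none). Each returns a list of dicts, best first, with "confidence" (0 to 1); they miss things now and then, are a little off and sometimes report something else, mostly with a low value. They report only what shows in the picture. A call takes as long as a camera call. They do not tell look-alikes from the thing itself.
- silhouettes(label, picture): "mask" (400x640 bool, what is visible of it) and "uv" ([column, row] in pixels, amid what is visible of it).
- tip_of(label, picture): "uv" ([column, row] in pixels: a listed point, or the origin of a listed thing).
The state is a dict: "time_s": time; "joint_pos": joint angles; "dq": joint speeds; "joint_torque": joint torques, N m; "tool_pos": TCP position; "tool_rot": TCP orientation; "ft_force": force on the tool from outside, world axes, zero at the start; "torque": the same for the moment, N m; "width": finger opening in mm.
Only numpy, scipy, OpenCV 4.12 (cv2) and the standard library are available. Lean on these libraries where they do the work, as an engineer would, in place of code of your own. Each camera call takes 0.05 s, during which the arm holds its last target.

## Task

The washed cooking plate has only been laid loosely on the lower half of the opened grill (the half without the carrying handle). Slide its two tongues fully home under the retaining brackets at the hinge, then press that half's release lever so that the plate's lip drops past it, and let the lever spring back over the lip, leaving the plate lying flat and locked in. Leave the plate that is already fitted in the upper half and the jar, cups and spatula where they are.

Things in the scene. Friction and masses are not known exactly. Their poses are not given: they have to be found in the camera images.
- grill: Fixed contact grill opened flat on the worktop, black shell, steel frame: two equal halves, each 256 mm along the hinge (y) by 192 mm. Origin on the worktop under the middle of the hinge; +x points from the lower half (loose plate, knob) to the upper half (fitted plate, black handle out to x 254 mm); z up. The deck on which plates lie is at z 50 mm, the frame's walls end at z 63 mm.
- seat (a point): Where the loose plate's origin lies once fitted (grill frame x -104, y 0, z 50 mm; up to 2 mm in x and 5 mm in y either way is home), with the plate's axes along the grill's. The lower half's side walls have inner faces 114 mm to either side of it.
- brackets (a point): Fixed point on the lower half's deck midway between the mouths of the two retaining brackets (grill frame x -36, y 0, z 50 mm). The brackets stand at y +-60 mm and reach from x -36 to the hinge-side wall at x -20 mm, the stop for the tongue tips. Under each is a slot for a tongue, 8.5 mm high, 34 mm wide, flaring to 46 mm at the mouth. Bracket tops are at z 63 mm.
- outer_wall (a point): Middle of the top inner edge of the lower half's outer wall (grill frame x -178.5, y 0, z 63 mm). The wall is 14 mm thick with a 52 mm wide notch here for the release lever, whose nose (40 mm wide, z 57 to 63 mm) reaches 7 mm inwards of the wall. The nose is square: pressing down on the plate does not open it.
- plate: Loose black cast plate, 0.4 to 0.7 kg: shallow pan 130 (x) by 200 mm (y), 22 mm high, rim 8 mm thick, floor 7 mm thick with 4 mm ribs along x. Origin at the centre of its underside, z up. It starts 19 to 30 mm short of home, up to 8 mm off sideways and 5 degrees askew, tongue tips on the deck, lip side propped on lever nose and outer wall (tilt 6 degrees). It slides when pushed with 2 to 7 N.
- tongues (a point): Point on the loose plate midway between the tips of its two bare metal tongues, on the underside (plate frame x 83, y 0, z 0 mm). The tongues, at y +-60 mm, are 24 mm wide, 5 mm thick and stick out 18 mm from the +x edge. Home: x -20 to -22.5, z 50 mm in the grill's frame, tips against the hinge-side wall.
- lip (a point): Middle of the outer edge of the loose plate's bare metal lip, on the underside (plate frame x -73, y 0, z 0 mm). The lip, 180 mm wide and 5 mm thick, sticks out 8 mm from the -x edge. It comes off the outer wall only in the last 2.5 mm of the slide and then hangs on the lever's nose (z 63 mm); locked, it is at z 50 mm under the nose.
- lever (a joint): Lower half's release lever, rad: 0 = sprung up, nose over the lip (starts so); grows as its thumb pad is pressed down, to a stop at 0.46; the nose clears the lip between 0.2 and 0.3. Pivot line along the grill's y at x -173.5, z 36 mm in its frame. Spring: 3 N at the pad at first, 8 to 12 N when open; snaps back when let go.
- lever_pad (a point): Pressing point on top of the lower half's lever's thumb pad (flat aluminium tab 46 mm wide, standing 28 mm out from the outer wall, free space under it); moves with the lever. At rest at x -209.5, y 0, z 46 mm in the grill's frame; 16 mm lower at its stop.
- plate_upper: The same kind of plate already fitted and locked in the upper half (turned by 180 degrees; origin as for the loose plate). Leave it alone.
- lever_upper (a joint): Release lever of the upper half, rad, as the lower one; 0 = shut over the fitted plate's lip.
- jar: Clip-top glass jar, 80 mm across, 100 mm high, standing in front of the lower half; origin at the centre of its base. Bystander.
- ramekins: Stack of white ceramic cups, 76 mm across, 86 mm high, standing in front of the lower half; origin at the centre of its base. Bystander.
- spatula: Spatula 230 mm long, wooden handle and steel blade, lying on the worktop beyond the upper half's handle; origin near its middle, on its underside. Bystander.
Things that resemble listed ones, but are neither listed nor needed, are in the scene too. What is shaped like the plate but blue is not meant.

How it is judged (in metres and radians):
At the end, for the whole second after the job is handed in: Plate flat on the lower half's deck: tongue tips within 6 mm of the hinge-side wall, tongues and lip within 3 mm of the deck, level to 2 and square to 3.4 degrees, lip inside the outer wall; both levers sprung back (under 0.06 rad); plate at rest (x of tongues in the frame of grill above -0.026 m and z of each of tongues, lip in the frame of grill below 0.053 m and z of lip in the frame of grill above 0.046 m and x of lip in the frame of grill above -0.18 m and angle between the z axis of plate and the z axis of grill, either way round below 0.035 rad and angle between the x axis of plate and the x axis of grill, either way round below 0.06 rad and value of joint each of lever, lever_upper below 0.06 rad and linear speed of plate below 0.02 m/s); the robot touches nothing.
It fails at once if the fitted plate in the upper half is shifted by more than 6 mm (distance of plate_upper from where it was at the start of the episode above 0.006 m).
It fails at once if the upper half's release lever is pressed open (value of joint lever_upper above 0.2 rad).
It fails at once if the jar is moved more than 25 mm or tipped (distance of jar from where it was at the start of the episode above 0.025 m or angle between jar's own z axis and vertical above 0.4 rad).
It fails at once if the stack of cups is moved more than 25 mm or tipped (distance of ramekins from where it was at the start of the episode above 0.025 m or angle between ramekins's own z axis and vertical above 0.4 rad).
It fails at once if the spatula is moved more than 40 mm (distance of spatula from where it was at the start of the episode above 0.04 m).
It also fails if it takes over 48 s, if anything falls off the work surface, if the arm or the gripper's body presses on something with over 40 N, if the wrist force passes 120 N, or if a joint passes its speed limit or range.

## Working session

There is one attempt and no reset: what is moved stays moved. The work goes in short steps, Python scripts to look and compute and a tool call to move; the robot and the scene stay as the last step left them, time stands still between calls to the robot, and variables do not carry over. Pictures are saved under pics/ and viewed, and the job is handed in when it is done.

Besides the shell and the picture viewer there is one more tool, called by a JSON object that holds its "method" and its "body", one argument or row to a line. send_rows: Moves the arm, as the interface text tells. Shifts and turns lie within -1 to 1; 1 stands for 500 mm of shift or pi rad of turn. Its arguments: {"type":"object","properties":{"deltas":{"type":"array"},"squeeze":{"type":"number"}},"required":["deltas"]}

```bash
mkdir -p pics
cat > h.py <<'E'
import numpy as np, cv2
from workcell import robot, grab_frame, silhouettes, tip_of
from scipy.spatial.transform import Rotation as Rn
def world(p,uv,win=2,T=None):
    u,v=int(round(uv[0])),int(round(uv[1]))
    d=p['depth'][max(0,v-win):v+win+1,max(0,u-win):u+win+1]; d=d[d>0]
    if len(d)==0: return None
    z=np.median(d); c=np.linalg.inv(p['camera_matrix'])@np.array([uv[0],uv[1],1.])*z
    if 'R' in p: return p['R'].T@(c-p['t'])
    X=T[:3,:3]@c+T[:3,3]; return X
def cloud(p):
    z=p['depth'].astype(float); v,u=np.mgrid[:400,:640]
    c=np.stack([u,v,np.ones_like(u)],-1)@np.linalg.inv(p['camera_matrix']).T*z[...,None]
    return (c-p['t'])@p['R']
def proj(p,X):
    c=p['R']@np.asarray(X,float)+p['t']; q=p['camera_matrix']@c; return q[:2]/q[2]
E
python3 - <<'E'
from h import *
print(robot.get_obs())
for n in ['scene','side','wrist']:
    p=grab_frame(n); cv2.imwrite(f'pics/{n}0.png',p['pixels'])
    for l in ['grill','plate','seat','brackets','outer_wall','tongues','lip','lever_pad','jar','ramekins','spatula']:
        r=tip_of(l,p)
        print(n,l,[(np.round(k['uv']).tolist(),round(k['confidence'],2), None if n=='wrist' else np.round(world(p,k['uv'])).tolist() if world(p,k['uv']) is not None else None) for k in r[:3]])
E
```

```text
{'time_s': 0.0, 'joint_pos': array([ 1.15125053,  0.70706751, -0.02760646,  1.4849847 ,  0.02199956,
        0.95090169, -0.07547918]), 'dq': array([ 0.00067087,  0.00093411,  0.00046985,  0.00065224,  0.00189879,
        0.00204454, -0.00067999]), 'joint_torque': array([ 1.87008511e-03, -8.83207583e+01,  1.23435270e+00, -2.36161155e+01,
        1.67628267e-02,  6.49557245e-03, -5.68320115e-05]), 'tool_pos': array([ 212.02837545, -534.20391479,  230.85130347]), 'tool_rot': array([ 0.3973977 ,  0.5853239 , -0.39700095,  0.58468902]), 'ft_force': array([0.36279141, 0.24074826, 0.14459733]), 'torque': array([-0.02652298,  0.03628441, -0.01298935]), 'width': 85.54323433696196}
scene grill [([327.0, 231.0], 0.87, [606.0, 31.0, 50.0])]
scene plate [([286.0, 247.0], 0.87, [610.0, -76.0, 70.0]), ([452.0, 281.0], 0.86, [843.0, 169.0, 21.0]), ([149.0, 217.0], 0.81, [315.0, -251.0, 22.0])]
scene seat []
scene brackets [([312.0, 220.0], 0.63, [558.0, 25.0, 49.0])]
scene outer_wall [([264.0, 254.0], 0.57, [613.0, -128.0, 84.0])]
scene tongues [([168.0, 231.0], 0.72, [370.0, -233.0, 11.0]), ([312.
[... 1050 characters left out ...]
, -254.0, 3.0])]
side lip [([435.0, 325.0], 0.96, [140.0, 306.0, 3.0]), ([183.0, 192.0], 0.95, [912.0, 179.0, 22.0]), ([460.0, 168.0], 0.94, [238.0, -292.0, 7.0])]
side lever_pad []
side jar [([367.0, 153.0], 0.71, [519.0, -236.0, 19.0]), ([316.0, 181.0], 0.58, [576.0, 5.0, 52.0]), ([302.0, 216.0], 0.2, [537.0, 165.0, 59.0])]
side ramekins [([316.0, 142.0], 0.66, [674.0, -188.0, 44.0])]
side spatula [([271.0, 291.0], 0.84, [505.0, 381.0, 11.0]), ([312.0, 206.0], 0.61, [531.0, 118.0, 61.0])]
wrist grill []
wrist plate []
wrist seat []
wrist brackets []
wrist outer_wall []
wrist tongues []
wrist lip [([94.0, 60.0], 0.66, None)]
wrist lever_pad []
wrist jar []
wrist ramekins []
wrist spatula []
```

View pics/scene0.png

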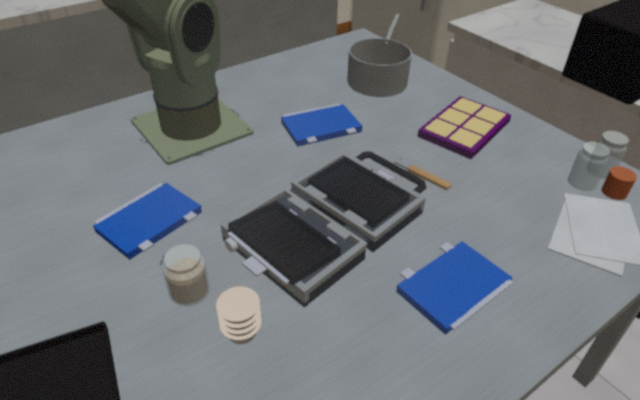

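View pics/side0.png

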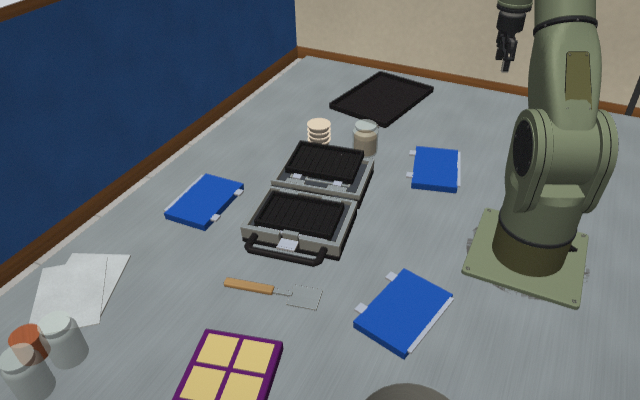

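```bash
python3 - <<'E'
from h import *
im=np.zeros((560,560,3),np.uint8); hz=np.zeros((560,560))
pts=[]
for n in ['scene','side']:
    p=grab_frame(n); c=cloud(p); ok=(p['depth']>0)
    P=c[ok]; B=p['pixels'][ok]
    np.savez(f'{n}.npz',P=P,B=B)
    s=(P[:,0]>350)&(P[:,0]<800)&(P[:,1]>-320)&(P[:,1]<300)&(P[:,2]>25)
    print(n,np.histogram(P[s][:,2],bins=np.arange(25,110,4)))
    P=P[s]
    for k,(x,y,z) in enumerate(P):
        i=int((300-y)/620*559);j=int((x-350)/450*559*450/620)
        v=int(np.clip((z-25)*3.4,0,255))
        im[i,j]= cv2.applyColorMap(np.uint8([[v]]),cv2.COLORMAP_JET)[0,0]
    cv2.imwrite(f'pics/top_{n}.png',im[:, :420]); im[:]=0
E
python3 -c "
import cv2,numpy as np
a=cv2.imread('pics/top_scene.png');b=cv2.imread('pics/top_side.png');cv2.imwrite('pics/top.png',np.hstack([a,b])[:, :800])"
```

```text
scene (array([ 320,  439,  381,  373,  547, 1083, 1672, 1707, 2620, 3836, 1983,
       1928,  776,  430,  715, 1259,   45,   65,  635,  128,    0]), array([ 25,  29,  33,  37,  41,  45,  49,  53,  57,  61,  65,  69,  73,
        77,  81,  85,  89,  93,  97, 101, 105, 109]))
side (array([ 242,  143,  150,  151,  268,  480, 1034, 1278, 1764, 2336, 1279,
       1032,  614,  226,  213,  336,   97,   25,   96,  108,    5]), array([ 25,  29,  33,  37,  41,  45,  49,  53,  57,  61,  65,  69,  73,
        77,  81,  85,  89,  93,  97, 101, 105, 109]))
```

View pics/top.png

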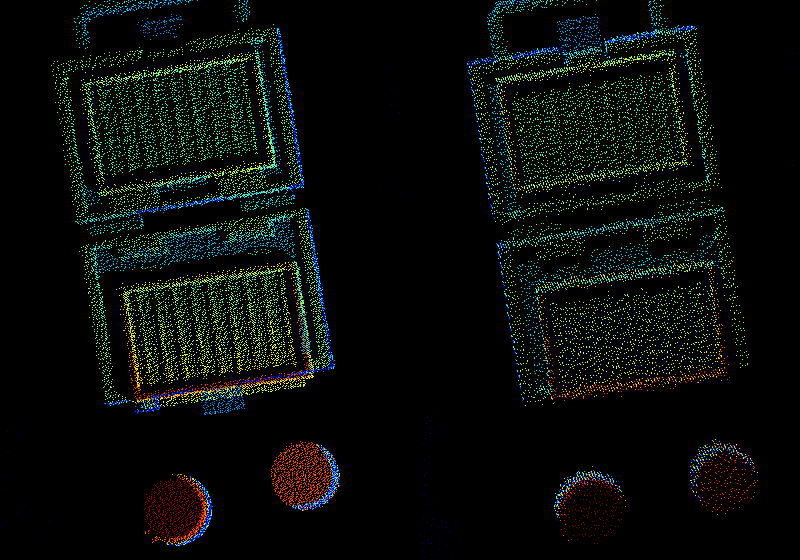

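```bash
cat > fit.py <<'E'
from h import *
from scipy.optimize import differential_evolution, minimize
def fitgrill(P,x0=(610,35,-0+np.pi/2+0.16)):
    Q=P[(P[:,2]>57)&(P[:,2]<68)]
    Q=Q[(np.abs(Q[:,0]-560)<230)&(np.abs(Q[:,1]-40)<260)]
    def sd(v,a,b): return np.maximum(a-v,v-b)
    def f(t):
        c,s=np.cos(t[2]),np.sin(t[2]); dx=Q[:,0]-t[0];dy=Q[:,1]-t[1]
        x=c*dx+s*dy;y=-s*dx+c*dy;ax,ay=np.abs(x),np.abs(y)
        outer=np.maximum(sd(ax,6,192.5),ay-128)
        inner=np.maximum(sd(ax,20,178.5),ay-114)
        use=~((ax>30)&(ax<172)&(ay<107))&~((ax>168)&(ay<30))&(outer<12)
        d=np.maximum(outer,-inner)
        d=np.clip(d,-1e9,6)
        return np.sum(np.where(use,np.maximum(d,0)**2,0))/1000 - 0.02*np.sum(use&(d<=0))
    r=differential_evolution(f,[(x0[0]-70,x0[0]+40),(x0[1]-60,x0[1]+60),(x0[2]-.25,x0[2]+.25)],seed=1,tol=1e-8,popsize=20)
    return r.x,r.fun,len(Q)
def G(t):
    T=np.eye(4);T[:3,:3]=Rn.from_euler('z',t[2]).as_matrix();T[:2,3]=t[:2];return T
def fitplate(P,g):
    L=(P-g[:3,3])@g[:3,:3]
    Q=L[(L[:,0]>-190)&(L[:,0]<-40)&(np.abs(L[:,1])<113)&(L[:,2]>66)]
    def res(t,Q):
        R=Rn.from_euler('zyx',t[3:]).as_matrix(); q=(Q-t[:3])@R
        return q
    def f(t):
        q=res(t,Q)
        ax,ay=np.abs(q[:,0]),np.abs(q[:,1])
        rim=np.stack([np.maximum(np.maximum(ax-65,ay-100),np.minimum(57-ax,92-ay)).clip(0),q[:,2]-22],1)
        d1=np.hypot(*rim.T)
        # outer side walls
        d2=np.abs(np.maximum(ax-65,ay-100)); d2=np.where((q[:,2]<22)&(q[:,2]>0),d2,99)
        d2b=np.abs(np.maximum(ax-57,ay-92)); d2b=np.where((q[:,2]<22)&(q[:,2]>7),d2b,99)
        ins=(ax<57)&(ay<92)
        d3=np.where(ins,np.minimum(np.abs(q[:,2]-7),np.abs(q[:,2]-11)),99)
        d=np.minimum.reduce([d1,d2,d2b,d3]).clip(0,5)
        return np.mean(d**2)
    r=differential_evolution(f,[(-145,-95),(-15,15),(45,65),(-.13,.13),(0,.2),(-.06,.06)],seed=2,popsize=15,maxiter=300)
    return r.x,r.fun,len(Q)
E
python3 - <<'E'
from fit import *
Ps=[np.load(f'{n}.npz')['P'] for n in ('scene','side')]
for P in Ps+[np.vstack(Ps)]:
    t,f,n=fitgrill(P); print(np.round(t,3),f,n)
    g=G(t); q,f2,n2=fitplate(P,g); print('  plate',np.round(q,3),round(f2,2),n2)
    R=Rn.from_euler('zyx',q[3:]).as_matrix(); print('  tongue',np.round(R@[83,0,0]+q[:3],1),'lip',np.round(R@[-73,0,0]+q[:3],1))
E
```

```text
[564.15   60.318   1.732] -43.564829608992966 7602
  plate [-1.31534e+02 -3.67100e+00  5.87170e+01 -1.80000e-02  1.03000e-01
  2.00000e-03] 1.23 2746
  tongue [-49.   -5.2  50.2] lip [-204.1   -2.3   66.2]
[559.253  62.028   1.731] -31.421600666261103 5047
  plate [-1.33634e+02 -5.96700e+00  6.01380e+01 -1.70000e-02  8.80000e-02
  7.00000e-03] 2.46 1555
  tongue [-51.   -7.3  52.8] lip [-206.3   -4.8   66.6]
[563.021  61.287   1.732] -66.59205935582877 12649
  plate [-1.32472e+02 -3.90200e+00  5.91920e+01 -1.80000e-02  9.70000e-02
  1.00000e-03] 1.99 4324
  tongue [-49.9  -5.3  51.2] lip [-205.1   -2.6   66.2]
```

```bash
cat >> h.py <<'E'
GT=np.array([563.0,61.0,1.732])
def g2w(v): 
    c,s=np.cos(GT[2]),np.sin(GT[2]); return np.array([GT[0]+c*v[0]-s*v[1],GT[1]+s*v[0]+c*v[1],v[2]])
def w2g(v):
    c,s=np.cos(GT[2]),np.sin(GT[2]); dx,dy=v[0]-GT[0],v[1]-GT[1]; return np.array([c*dx+s*dy,-s*dx+c*dy,v[2]])
def rt(sgn,yaw=0):
    zx=np.array([-np.sin(GT[2]+yaw),np.cos(GT[2]+yaw),0])*sgn; x=np.array([0,0,-1.]); return np.stack([x,np.cross(zx,x),zx],1)
def plan(v,sgn,yaw=0):
    o=robot.get_obs(); R=Rn.from_quat(o['tool_rot']).as_matrix()
    d=R.T@(g2w(v)-o['tool_pos'])/500; r=Rn.from_matrix(R.T@rt(sgn,yaw)).as_rotvec()/np.pi
    print('t',o['time_s'],'tcp grill',np.round(w2g(o['tool_pos']),1),'F',np.round(o['ft_force'],1),'w',round(o['width'],1))
    print('turn',np.round(r,4),'shift',np.round(d,4),'mm',np.round(d*500,1))
    return R
E
python3 - <<'E'
from fit import *
P=np.vstack([np.load(f'{n}.npz')['P'] for n in ('scene','side')])
L=(P-[563,61,0])@G(GT)[:3,:3]
for nm,a in (('pad',(L[:,0]<-194)&(L[:,0]>-225)&(abs(L[:,1])<30)&(L[:,2]>35)&(L[:,2]<55)),('objs',(L[:,0]<-230)&(L[:,0]>-400)&(abs(L[:,1])<200)&(L[:,2]>30))):
    q=L[a]; print(nm,len(q),np.percentile(q,[2,50,98],axis=0).round(1))
q=L[a]
for s in (1,-1):
    k=q[q[:,1]*s>0]; print(np.percentile(k,[1,50,99],axis=0).round(1), k[:,2].max())
R=plan([-235,-4,130],1); print(R.round(2)); plan([-235,-4,130],-1)
E
```

```text
pad 260 [[-220.9  -23.1   41.3]
 [-208.2   -2.2   46. ]
 [-195.    21.7   49.2]]
objs 5108 [[-355.6 -111.5   31.5]
 [-313.2   32.3   84.2]
 [-273.6  104.5  102.1]]
[[-357.6   31.3   31.2]
 [-318.9   58.5   83.5]
 [-278.   111.4  103.5]] 106.29429953492479
[[-341.8 -113.6   30.8]
 [-307.6  -84.8   84.4]
 [-269.9  -41.    89.7]] 92.54513195808144
t 1.9 tcp grill [-531.4  442.   231.3] F [-0.5  0.2  0.2] w 85.2
turn [ 5.689e-01 -0.000e+00  1.000e-04] shift [ 0.2025  0.9985 -0.3873] mm [ 101.3  499.2 -193.6]
[[-0.    0.93  0.37]
 [ 0.    0.37 -0.93]
 [-1.   -0.   -0.  ]]
t 1.9 tcp grill [-531.4  442.   231.3] F [-0.5  0.2  0.2] w 85.2
turn [-0.4311 -0.     -0.    ] shift [ 0.2025  0.9985 -0.3873] mm [ 101.3  499.2 -193.6]
```

{"method": "send_rows", "body": {
  "deltas": [
    [-0.04, 0, 0, 0, 0.093, -0.036, 0.2],
    [-0.08, 0, 0, 0, 0.186, -0.072, 0.2],
    [-0.12, 0, 0, 0, 0.279, -0.108, 0.2],
    [-0.17, 0, 0, 0, 0.372, -0.144, 0.2],
    [-0.21, 0, 0, 0, 0.465, -0.18, 0.2]
  ]
}}

```text
time_s: 2.4
tool_pos: [396.2, -363.5, 231.5]
tool_rot: [0.184, 0.683, -0.184, 0.683]
ft_force: [0.3, -0.2, -0.3]
width: 51.4
```

```bash
python3 -c "
from h import *
plan([-228,-4,230],-1)"
```

```text
t 2.4 tcp grill [-392.2  232.7  231.5] F [ 0.3 -0.2 -0.3] w 51.4
turn [-2.192e-01  1.000e-04  1.000e-04] shift [0.0029 0.5545 0.1569] mm [  1.5 277.2  78.4]
```

{"method": "send_rows", "body": {
  "deltas": [
    [-0.045, 0, 0, 0, 0.093, 0.026, 0.2],
    [-0.09, 0, 0, 0, 0.186, 0.052, 0.2],
    [-0.135, 0, 0, 0, 0.279, 0.078, 0.2],
    [-0.18, 0, 0, 0, 0.372, 0.104, 0.2],
    [-0.219, 0, 0, 0, 0.465, 0.13, 0.2]
  ]
}}

```text
time_s: 2.9
tool_pos: [570.6, -193.8, 231.6]
tool_rot: [-0.059, 0.705, 0.058, 0.705]
ft_force: [-0.1, -1.2, -0.3]
width: 51.4
```

```bash
python3 -c "
from h import *
plan([-228,-4,130],-1)"
```

```text
t 2.9 tcp grill [-252.8   33.4  231.6] F [-0.1 -1.2 -0.3] w 51.4
turn [0.0016 0.0001 0.0002] shift [0.2033 0.0493 0.0749] mm [101.6  24.6  37.5]
```

{"method": "send_rows", "body": {
  "deltas": [
    [0.0016, 0, 0, 0.05, 0.05, 0.075, 0.2],
    [0.0016, 0, 0, 0.12, 0.05, 0.075, 0.2],
    [0.0016, 0, 0, 0.2, 0.05, 0.075, 0.2],
    [0.0016, 0, 0, 0.2, 0.05, 0.075, 0.2]
  ]
}}

```text
time_s: 3.3
tool_pos: [601.4, -162.5, 127.5]
tool_rot: [-0.057, 0.707, 0.058, 0.703]
ft_force: [0.5, -0.8, 0.4]
width: 51.2
```

Run:
```python
from h import *
o=robot.get_obs()
R=plan([-228,-4,78],-1)
p=grab_frame('wrist'); cv2.imwrite('pics/w1.png',p['pixels'])
T=np.eye(4);T[:3,:3]=Rn.from_quat(o['tool_rot']).as_matrix();T[:3,3]=o['tool_pos']; M=T@p['T_tool_cam']
for l in ['plate','outer_wall','lip','lever_pad','tongues','brackets']:
    print(l,[(np.round(k['uv']).tolist(),round(k['confidence'],2),w2g(world(p,k['uv'],2,M)).round(1).tolist()) for k in tip_of(l,p)[:2] if world(p,k['uv'],2,M) is not None])
s=grab_frame('scene'); cv2.imwrite('pics/s1.png',s['pixels'][150:350,150:450])
c=cloud(s); z=s['depth']
# fingertips: scene points near tcp
q=c.reshape(-1,3); tc=o['tool_pos']; g=np.array([w2g(x) for x in q[(np.abs(q-tc)<[60,60,60]).all(1)]])
tg=w2g(tc); g=g-tg; print(tg.round(1)); 
for lo in range(-40,41,10):
    k=g[(g[:,1]>=lo)&(g[:,1]<lo+10)]
    if len(k): print(lo,len(k),np.percentile(k[:,2],[0,3,50]).round(1),np.percentile(k[:,0],[2,98]).round(1))
```

```text
t 3.3 tcp grill [-226.8   -2.1  127.5] F [ 0.5 -0.8  0.4] w 51.2
turn [ 0.0002 -0.002  -0.0006] shift [ 0.099  -0.0026  0.0045] mm [49.5 -1.3  2.3]
plate [([324.0, 74.0], 0.73, [-133.9, -4.5, 69.9])]
outer_wall []
lip [([323.0, 187.0], 0.91, [-204.9, -4.2, 70.8])]
lever_pad [([318.0, 185.0], 0.72, [-203.5, -1.0, 70.9])]
tongues [([73.0, 234.0], 0.72, [-271.2, 236.7, 1.1])]
brackets []
[-226.8   -2.1  127.5]
-40 172 [-60.  -58.7  20.8] [-13.4  52. ]
-30 96 [-59.7 -58.9 -52. ] [-12.  55.]
-20 64 [-59.7 -59.1 -54.5] [22.  55.8]
-10 84 [-60.  -58.4 -54.7] [22. 59.]
0 58 [-60.  -59.  -55.9] [22.2 59.9]
10 52 [-59.6 -59.3 -57. ] [22.4 62.3]
20 253 [-59.8 -57.5  32.1] [-12.7  60.9]
30 44 [-59.7 -58.6 -49.6] [-13.3  38. ]
40 58 [-58.5 -58.1 -49.5] [-13.6  36.9]
```

View pics/w1.png

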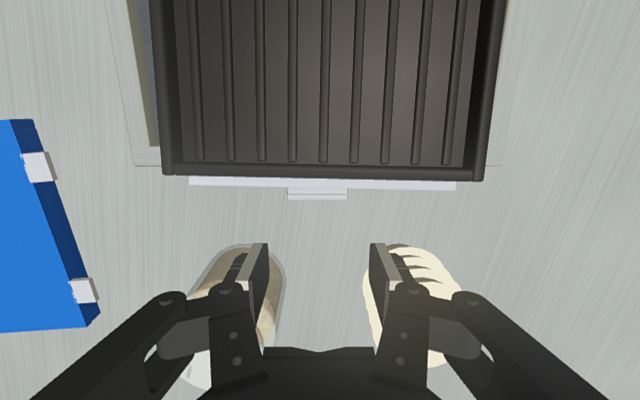

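View pics/s1.png

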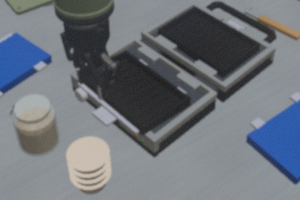

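Run:
```python
from h import *
p=grab_frame('wrist'); z=p['depth'].astype(float); v,u=np.mgrid[:400,:640]
c=np.stack([u,v,np.ones_like(u)],-1)@np.linalg.inv(p['camera_matrix']).T*z[...,None]
M=p['T_tool_cam']; t=c@M[:3,:3].T+M[:3,3]
for uv in [(258,250),(378,250),(262,275),(372,275),(268,340),(373,340),(250,330),(390,330)]: print(uv,t[uv[1],uv[0]].round(1))
k=t[(z>0)&(abs(t[...,2])<60)&(t[...,0]<30)&(abs(t[...,1])<20)]; print(np.percentile(k,[0,50,99,100],axis=0).round(1))
```

```text
(258, 250) [-142.2   75.4   -0.3]
(378, 250) [-14.9  10.9  27. ]
(262, 275) [-21.4   1.7 -26.1]
(372, 275) [-13.5  -3.1  25.1]
(268, 340) [  52.7 -101.5  -40.4]
(373, 340) [ 47.3 -96.5  40.8]
(250, 330) [-74.1  16.9 -19. ]
(390, 330) [-73.9  16.7  19. ]
[[-96.9 -13.2 -60. ]
 [-73.8  11.1   0.2]
 [-11.6  19.5  58.7]
 [ -1.2  20.   60. ]]
```

{"method": "send_rows", "body": {
  "deltas": [
    [0, 0, 0, 0.08, -0.002, 0.004, 0.2],
    [0, 0, 0, 0.118, -0.002, 0.004, 0.2],
    [0, 0, 0, 0.118, -0.002, 0.004, 0.2]
  ]
}}

```text
time_s: 4.05
tool_pos: [605.0, -163.8, 71.7]
tool_rot: [-0.057, 0.705, 0.057, 0.704]
ft_force: [0.0, -0.9, 0.7]
width: 51.1
```

Run:
```python
from h import *
plan([-205,-4,68],-1)
p=grab_frame('wrist'); cv2.imwrite('pics/w2.png',p['pixels'])
p=grab_frame('side'); cv2.imwrite('pics/sd2.png',cv2.resize(p['pixels'][100:250,220:460],None,fx=3,fy=3))
```

```text
t 4.05 tcp grill [-228.6   -5.3   71.7] F [ 0.  -0.9  0.7] w 51.1
turn [-0.0001 -0.0005 -0.    ] shift [ 0.0074  0.0472 -0.0027] mm [ 3.7 23.6 -1.3]
```

View pics/w2.png

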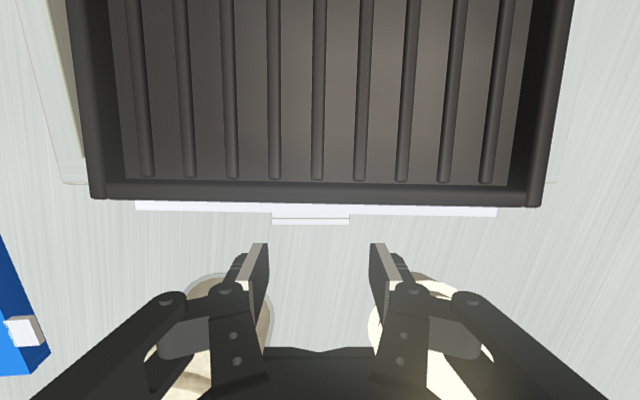

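View pics/sd2.png

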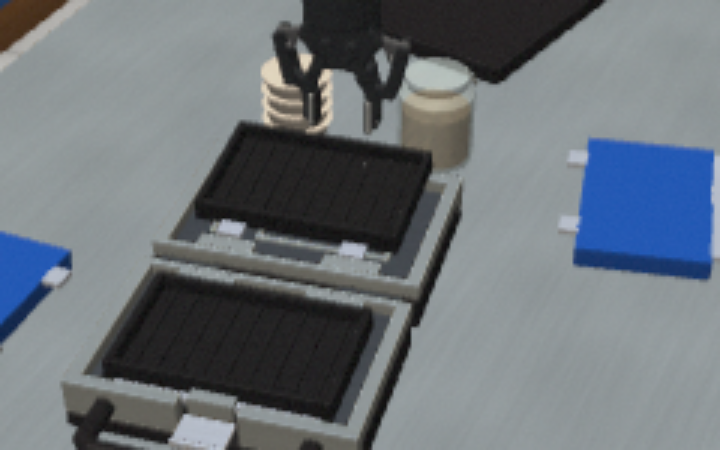

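{"method": "send_rows", "body": {
  "deltas": [
    [0, 0, 0, 0.008, 0.015, -0.002, 0.2],
    [0, 0, 0, 0.008, 0.03, -0.002, 0.2],
    [0, 0, 0, 0.008, 0.045, -0.002, 0.2],
    [0, 0, 0, 0.008, 0.05, -0.002, 0.2],
    [0, 0, 0, 0.008, 0.055, -0.002, 0.2]
  ]
}}

```text
time_s: 4.65
tool_pos: [601.2, -136.9, 70.8]
tool_rot: [-0.057, 0.704, 0.056, 0.706]
ft_force: [1.8, -3.1, 0.4]
width: 51.6
```

Run:
```python
from h import *
plan([-180,-4,68],-1)
p=grab_frame('wrist'); cv2.imwrite('pics/w3.png',p['pixels'])
```

```text
t 4.65 tcp grill [-201.5   -5.9   70.8] F [ 1.8 -3.1  0.4] w 51.6
turn [-0.0001  0.0009  0.0006] shift [ 0.0055  0.043  -0.0039] mm [ 2.7 21.5 -1.9]
```

View pics/w3.png

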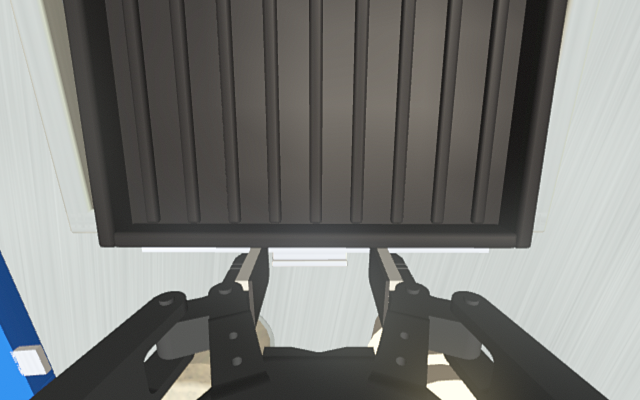

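{"method": "send_rows", "body": {
  "deltas": [
    [0, 0, 0, 0.004, 0.01, -0.002, 0.2],
    [0, 0, 0, 0.004, 0.018, -0.002, 0.2],
    [0, 0, 0, 0.004, 0.026, -0.002, 0.2],
    [0, 0, 0, 0.004, 0.03, -0.002, 0.2],
    [0, 0, 0, 0.004, 0.03, -0.002, 0.2]
  ]
}}

```text
time_s: 5.2
tool_pos: [597.7, -121.4, 68.6]
tool_rot: [-0.057, 0.704, 0.057, 0.706]
ft_force: [0.3, -0.9, 0.6]
width: 51.5
```

Run:
```python
from fit import *
plan([-179,-4,68],-1)
p=grab_frame('side'); cv2.imwrite('pics/sd4.png',cv2.resize(p['pixels'][100:250,220:460],None,fx=3,fy=3))
P=cloud(p)[p['depth']>0]
print(fitplate(P,G(GT)))
```

```text
t 5.2 tcp grill [-185.6   -4.9   68.6] F [ 0.3 -0.9  0.6] w 51.5
turn [0.0001 0.0008 0.0003] shift [ 0.0013  0.0133 -0.0018] mm [ 0.6  6.6 -0.9]
(array([-1.07476267e+02, -3.67810836e-01,  5.92663265e+01,  1.80969156e-02,
        6.63665246e-02,  8.93026433e-03]), np.float64(19.959319871963963), 7082)
```

View pics/sd4.png

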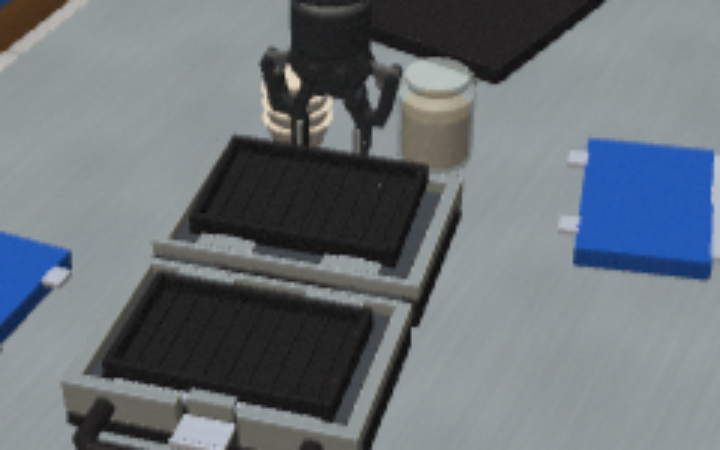

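{"method": "send_rows", "body": {
  "deltas": [
    [0, 0, 0, 0, 0.006, 0, 0.2],
    [0, 0, 0, 0, 0.01, 0, 0.2],
    [0, 0, 0, 0, 0.014, 0, 0.2]
  ]
}}

```text
time_s: 5.55
tool_pos: [596.5, -114.6, 68.6]
tool_rot: [-0.057, 0.704, 0.057, 0.706]
ft_force: [0.0, -3.1, -1.0]
width: 51.3
```

Run:
```python
from fit import *
plan([-179,-4,68],-1)
```

```text
t 5.55 tcp grill [-178.7   -4.9   68.6] F [ 0.  -3.1 -1. ] w 51.3
turn [0.     0.0008 0.0004] shift [ 0.0013 -0.0005 -0.0018] mm [ 0.6 -0.3 -0.9]
```

Near home; push in small steps until the force rises.

{"method": "send_rows", "body": {
  "deltas": [
    [0, 0, 0, 0, 0.003, 0, 0.2],
    [0, 0, 0, 0, 0.006, 0, 0.2],
    [0, 0, 0, 0, 0.006, 0, 0.2]
  ]
}}

```text
time_s: 5.85
tool_pos: [596.3, -113.2, 68.8]
tool_rot: [-0.058, 0.704, 0.055, 0.706]
ft_force: [1.9, -10.6, -1.9]
width: 50.9
```

Run:
```python
from fit import *
plan([-179,-4,68],-1)
```

```text
t 5.85 tcp grill [-177.2   -4.9   68.8] F [  1.9 -10.6  -1.9] w 50.9
turn [-0.0003  0.0009  0.0011] shift [ 0.0016 -0.0035 -0.0017] mm [ 0.8 -1.8 -0.9]
```

{"method": "send_rows", "body": {
  "deltas": [
    [0, 0, 0, 0, 0.006, 0, 0.2],
    [0, 0, 0, 0, 0.008, 0, 0.2],
    [0, 0, 0, 0, 0.008, 0, 0.2]
  ]
}}

```text
time_s: 6.15
tool_pos: [596.1, -112.9, 69.2]
tool_rot: [-0.059, 0.703, 0.053, 0.706]
ft_force: [5.0, -21.7, 0.5]
width: 51.2
```

Run:
```python
from fit import *
plan([-215,-3,95],-1)
p=grab_frame('wrist'); cv2.imwrite('pics/w5.png',p['pixels'])
p=grab_frame('side'); cv2.imwrite('pics/sd5.png',cv2.resize(p['pixels'][120:220,260:400],None,fx=5,fy=5))
```

```text
t 6.15 tcp grill [-177.    -4.8   69.2] F [  5.  -21.7   0.5] w 51.2
turn [-0.0009  0.0012  0.0028] shift [-0.0509 -0.0765 -0.0032] mm [-25.5 -38.2  -1.6]
```

View pics/w5.png

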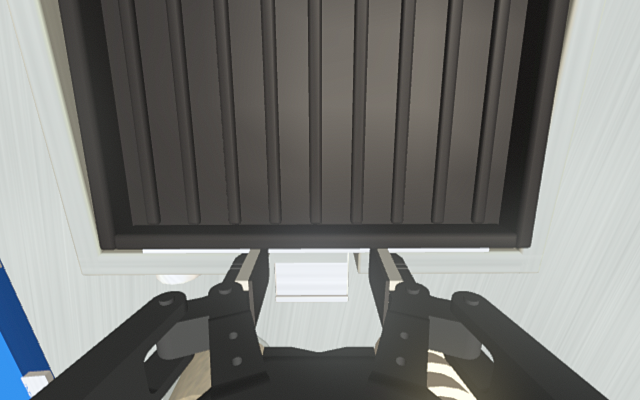

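View pics/sd5.png

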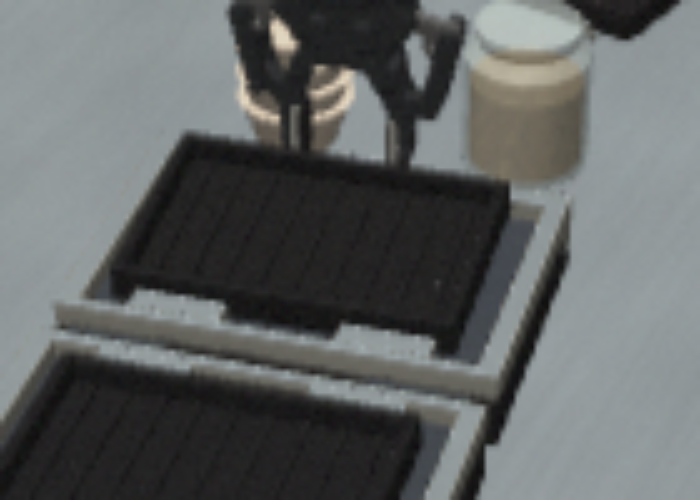

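{"method": "send_rows", "body": {
  "deltas": [
    [0, 0, 0, 0, -0.03, 0, 0.2],
    [0, 0, 0, 0, -0.07, 0, 0.2],
    [0, 0, 0, -0.08, -0.076, 0, -1],
    [0, 0, 0, -0.12, -0.076, 0, -1],
    [0, 0, 0, -0.12, -0.076, 0, -1]
  ]
}}

```text
time_s: 6.75
tool_pos: [603.0, -150.4, 132.2]
tool_rot: [-0.059, 0.702, 0.052, 0.708]
ft_force: [-0.6, -0.2, -0.5]
width: 7.8
```

Run:
```python
from fit import *
plan([-211,0,60],-1)
p=grab_frame('scene'); cv2.imwrite('pics/s6.png',cv2.resize(p['pixels'][180:320,200:400],None,fx=4,fy=4)[:, :800])
P=cloud(p)[p['depth']>0]; P=P[P[:,2]<95]
q,f,n=fitplate(P,G(GT)); print(q.round(3),f,n)
R=Rn.from_euler('zyx',q[3:]).as_matrix(); print('  tongue',np.round(R@[83,0,0]+q[:3],1),'lip',np.round(R@[-73,0,0]+q[:3],1))
```

```text
t 6.75 tcp grill [-215.1   -5.5  132.2] F [-0.6 -0.2 -0.5] w 7.8
turn [-0.0011  0.0024  0.0031] shift [ 0.1442  0.0096 -0.0121] mm [72.1  4.8 -6.1]
[-1.02962e+02 -2.61500e+00  5.71030e+01  0.00000e+00  8.80000e-02
  1.00000e-03] 2.628521109187425 2251
  tongue [-20.3  -2.6  49.8] lip [-175.7   -2.6   63.5]
```

View pics/s6.png

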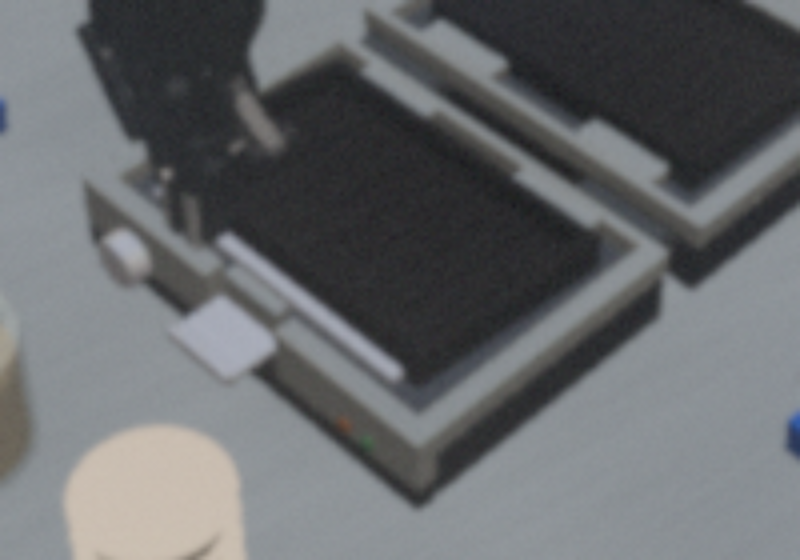

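{"method": "send_rows", "body": {
  "deltas": [
    [0, 0.002, 0.003, 0.05, 0.008, -0.01, -1],
    [0, 0.002, 0.003, 0.1, 0.008, -0.01, -1],
    [0, 0.002, 0.003, 0.15, 0.008, -0.01, -1],
    [0, 0.002, 0.003, 0.15, 0.008, -0.01, -1]
  ]
}}

```text
time_s: 7.2
tool_pos: [595.4, -147.4, 52.0]
tool_rot: [-0.055, 0.707, 0.057, 0.703]
ft_force: [-0.4, 0.0, 0.4]
width: -0.0
```

Run:
```python
from fit import *
plan([-211,-1,32],-1)
```

```text
t 7.2 tcp grill [-210.8    1.5   52. ] F [-0.4  0.   0.4] w -0.0
turn [-0.0009 -0.0019 -0.0008] shift [ 0.0401 -0.0004  0.0053] mm [20.  -0.2  2.6]
```

{"method": "send_rows", "body": {
  "deltas": [
    [0, -0.002, 0, 0.012, 0, 0.005, -1],
    [0, -0.002, 0, 0.024, 0, 0.005, -1],
    [0, -0.002, 0, 0.036, 0, 0.005, -1],
    [0, -0.002, 0, 0.042, 0, 0.005, -1],
    [0, -0.002, 0, 0.042, 0, 0.005, -1]
  ]
}}

```text
time_s: 7.7
tool_pos: [598.5, -148.0, 31.9]
tool_rot: [-0.055, 0.704, 0.056, 0.706]
ft_force: [-0.6, -5.8, 8.6]
width: 0.0
```

Run:
```python
from fit import *
plan([-211,-1,32],-1)
p=grab_frame('scene'); cv2.imwrite('pics/s7.png',cv2.resize(p['pixels'][180:320,200:400],None,fx=4,fy=4)[:, :800])
P=cloud(p)[p['depth']>0]; P=P[P[:,2]<90]
q,f,n=fitplate(P,G(GT)); print(q.round(3),f,n)
R=Rn.from_euler('zyx',q[3:]).as_matrix(); print('  tongue',np.round(R@[83,0,0]+q[:3],1),'lip',np.round(R@[-73,0,0]+q[:3],1))
```

```text
t 7.7 tcp grill [-212.    -1.5   31.9] F [-0.6 -5.8  8.6] w 0.0
turn [-0.0011  0.0007 -0.0002] shift [-0.0001  0.002  -0.001 ] mm [-0.1  1.  -0.5]
[-1.03798e+02 -2.74200e+00  4.98690e+01  1.00000e-03  2.00000e-03
  2.00000e-03] 1.4089936099974685 824
  tongue [-20.8  -2.7  49.7] lip [-176.8   -2.8   50. ]
```

View pics/s7.png

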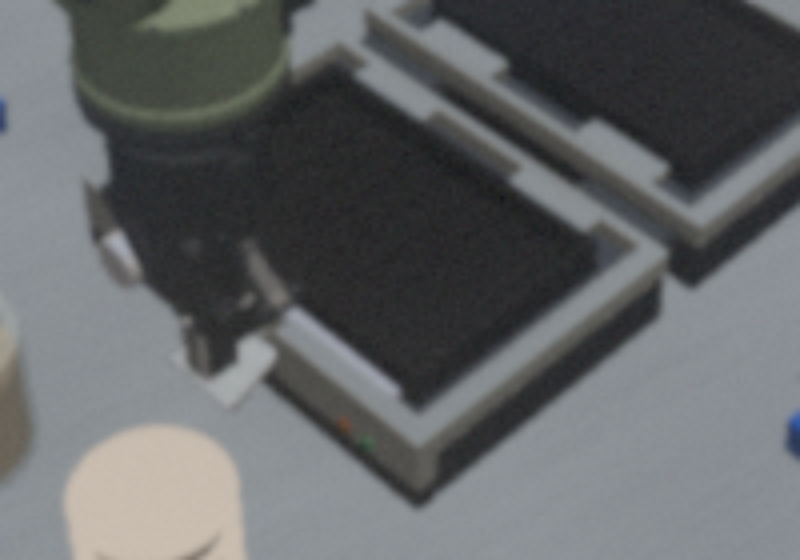

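The plate has dropped flat (lip z 50). I'll now release the lever, going straight up.

{"method": "send_rows", "body": {
  "deltas": [
    [0, 0, 0, -0.03, -0.006, 0, -1],
    [0, 0, 0, -0.1, -0.008, 0, -1],
    [0, 0, 0, -0.2, -0.01, 0, -1],
    [0, 0, 0, -0.3, -0.02, 0, -1],
    [0, 0, 0, -0.34, -0.04, 0, -1]
  ]
}}

```text
time_s: 8.25
tool_pos: [602.6, -167.6, 207.5]
tool_rot: [-0.056, 0.702, 0.056, 0.708]
ft_force: [0.2, -0.1, -1.3]
width: -0.2
```

{"method": "send_rows", "body": {
  "deltas": [
    [0, 0, 0, -0.1, -0.1, -0.05, -1],
    [0, 0, 0, -0.2, -0.2, -0.1, -1],
    [0, 0, 0, -0.2, -0.25, -0.15, -1],
    [0, 0, 0, -0.2, -0.25, -0.2, -1]
  ]
}}

```text
time_s: 8.65
tool_pos: [522.7, -308.7, 308.4]
tool_rot: [-0.056, 0.701, 0.055, 0.709]
ft_force: [-0.3, -0.6, -0.4]
width: 0.2
```

Run:
```python
from fit import *
plan([-211,-1,32],-1)
Ps=[]
for n in ('scene','side'):
    p=grab_frame(n); P=cloud(p)[p['depth']>0]; P=P[P[:,2]<120]; Ps.append(P)
    if n=='scene': cv2.imwrite('pics/s8.png',cv2.resize(p['pixels'][180:320,200:400],None,fx=4,fy=4)[:, :800])
    t,_,_=fitgrill(P); print(n,'grill',t.round(3))
    q,f,k=fitplate(P,G(GT)); print(q.round(4),f,k)
    R=Rn.from_euler('zyx',q[3:]).as_matrix(); print('  tongue',np.round(R@[83,0,0]+q[:3],1),'lip',np.round(R@[-73,0,0]+q[:3],1))
    L=(P-[563,61,0])@G(GT)[:3,:3]
    for s in (1,-1):
        k=L[(abs(s*L[:,0]+208)<9)&(abs(L[:,1]+1)<18)&(L[:,2]>15)]; print('pad',-s,len(k),np.median(k,axis=0).round(1))
    k=L[(L[:,0]>-178)&(L[:,0]<-172)&(abs(L[:,1]+1)<17)]; print('nose',len(k),np.median(k,axis=0).round(1))
```

```text
t 8.65 tcp grill [-358.4   99.1  308.4] F [-0.3 -0.6 -0.4] w 0.2
turn [-0.0009  0.0034  0.0008] shift [0.5542 0.2967 0.1934] mm [277.1 148.3  96.7]
scene grill [564.131  60.756   1.73 ]
[-1.038584e+02 -2.753700e+00  4.988970e+01 -6.000000e-04  2.000000e-04
  1.200000e-03] 1.4332892038240632 1144
  tongue [-20.9  -2.8  49.9] lip [-176.9   -2.7   49.9]
pad -1 111 [-207.8   -2.1   46.1]
pad 1 51 [210.9  -2.1  46.1]
nose 38 [-1.75e+02  1.00e-01  6.27e+01]
side grill [558.846  61.932   1.73 ]
[-1.087688e+02 -6.359000e-01  5.587500e+01 -7.200000e-03  8.280000e-02
 -1.000000e-03] 3.816610150961396 559
  tongue [-26.1  -1.2  49. ] lip [-1.815e+02 -1.000e-01  6.190e+01]
pad -1 20 [-213.7   -0.9   48.9]
pad 1 65 [207.5  -0.9  47. ]
nose 0 [nan nan nan]
  return _methods._mean(a, axis=axis, dtype=dtype,
  ret = um.true_divide(
```

View pics/s8.png

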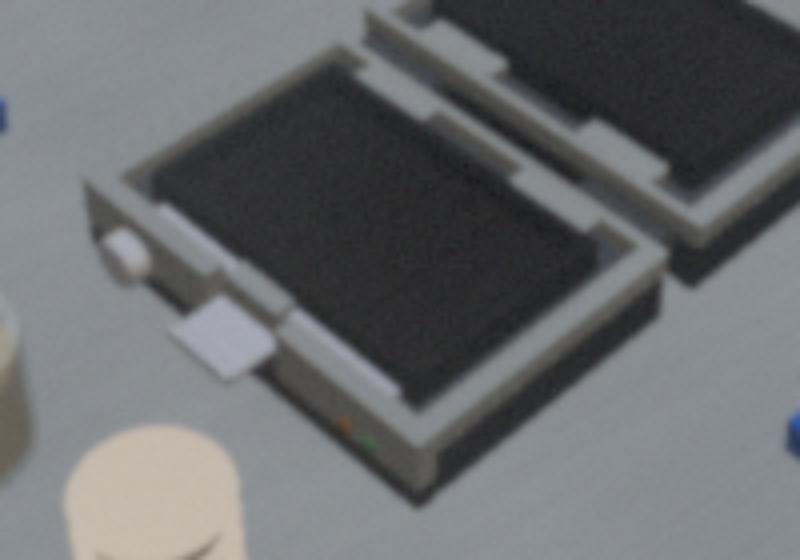

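Run:
```python
from fit import *
p=grab_frame('side'); P=cloud(p)[p['depth']>0]
g=G((559,62,1.731)); L=(P-g[:3,3])@g[:3,:3]
for lo in range(-172,-32,10):
    k=L[(L[:,0]>=lo)&(L[:,0]<lo+10)&(abs(L[:,1])<85)]; print(lo,len(k),np.percentile(k[:,2],[10,50,90]).round(1))
cv2.imwrite('pics/sd9.png',cv2.resize(p['pixels'][120:220,260:400],None,fx=5,fy=5))
```

```text
-172 255 [58.3 67.  73.7]
-162 163 [56.6 60.4 71.6]
-152 105 [56.5 59.2 62.7]
-142 119 [56.3 58.7 63.4]
-132 121 [56.2 58.5 62.3]
-122 100 [56.5 59.  62.7]
-112 129 [56.4 59.5 62.9]
-102 119 [56.3 59.  62.9]
-92 123 [55.7 59.2 62.9]
-82 120 [56.7 59.3 62.7]
-72 67 [57.5 60.7 63.6]
-62 1 [63.6 63.6 63.6]
-52 223 [54.7 69.  73.8]
-42 208 [54.1 64.1 72.2]
```

View pics/sd9.png

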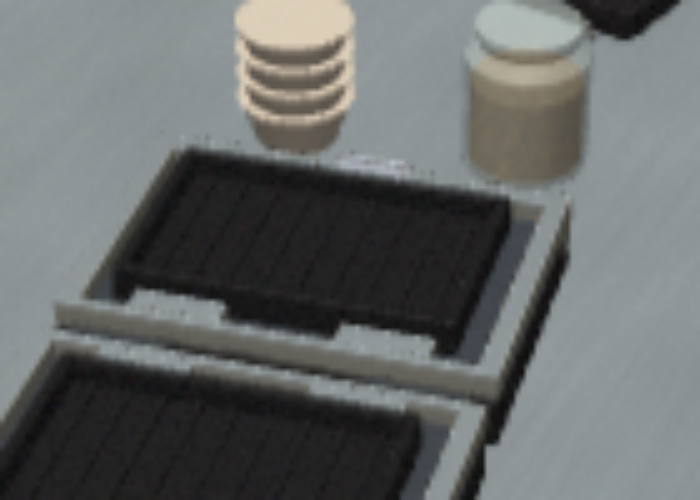

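The side view confirms a level plate: floor heights are constant at about 59 mm along x. I'm handing in.

```bash
python3 -c "
from h import *
print(robot.hand_in())"
```

```text
the job is handed in; nothing more can be done
None
```

The plate is locked in the lower half and the job is handed in. I pushed it in square with the half-open fingers until the tongues met the hinge-side stop at about 22 N. I then pressed the lever pad with closed fingers so the lip dropped, lifted off to let the lever spring back, and moved the arm clear. The clock was at about 9 s of the 48 s allowed.

**Last checks that passed:**
- The scene-camera fit puts the tongues at x -20.9, z 49.9 mm and the lip at x -176.9, z 49.9 mm. The plate is level and square to within 0.1 degrees.
- The lower lever's pad is back at z 46 mm, with its nose at z 63 mm over the lip. The upper lever's pad is also at z 46 mm.
- The upper plate, jar and cups looked undisturbed in the final crops, though I did not measure them. The spatula was not in those crops, and the arm never went near it.

**One check that disagreed:** the same fit on the side camera showed the plate tilted, with the lip at z 62 mm. It had few usable points and a 4–5 mm calibration offset. A height profile from that camera showed the plate floor level at about 59 mm all along, so I discarded that fit.

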